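Open the paddle-latched reject box and put the failed camera module in

ROBOT

A 6-joint arm with a two-finger parallel gripper is mounted at the origin on a cart in front of the work surface, level with it; the furniture and walls round the work are solid. World frame = base frame: x ahead of the robot, y to its left, z up, the work surface at z = 0. Lengths are in m, angles in rad, forces in N, time in s.
With the tool pointing down it reaches from about 0.275 to 0.75 m from the base axis. Payload 10.2 kg.
Tool frame: the origin (TCP) lies at the very end of the fingers, on their centre line; the grasp point (between the pads) lies 19 mm behind it; x points along the fingers, z is the direction in which the jaws open and shut, and the axes are right-handed (so a half turn about x gives the same grasp; the last joint's range is limited). The gripper opens to 88 mm and grips with 3 to 60 N. Pads are 18 mm wide; open, the fingers measure 123 mm over their backs; the gripper's body (75 mm by 187 mm) begins 45 mm behind the grasp point.
Start: joints at [-1.469, 0.313, 1.498, -0, 1.331, -0.223], TCP at [0.168, -0.498, 0.239] pointing down, gripper open.
Joint ranges: [-2.94, 2.94], [-0.97, 2.17], [0.19, 2.56], [-1.23, 4.37], [0.02, 3.11], [-2.88, 2.88]. Speed limits (rad/s): [2.39, 2.39, 3.01, 3.14, 3.14, 3.14].

INTERFACE

Orientations are given as a rotation vector (axis times angle).
In Python, from station import manip, kinematics, monitor, eyes gives the robot as it stands. Calls block until the motion is done:
- manip.movep(position, orientation): joint-space move of the TCP to a pose.
- manip.movel(position, ori=None, vel=0.15, stop_force=None): straight line of the TCP; ori=None keeps the orientation; vel is the mean speed in m/s. With stop_force (N) it stops when the force on the tool has changed by that much, and returns True; else False.
- manip.move_joints(angles): joint-space move.
- manip.move_gripper(opening, grip_force=None): finger opening in m; grip_force is the grip in N (None keeps the last); returns when the fingers have stopped.
- manip.wait(seconds).
- kinematics.solve_ik(position, orientation): joint angles nearest the present ones, or None.
- monitor.observe(): the state.
- eyes.grab_frame(name): name is "scene" or "side" or "wrist"; returns the picture (400x640x3 uint8, red, green, blue); there is no depth.
- eyes.camera_model(name): a dict with "vertical_fov" (degrees; the focal length in pixels is half the picture's height over the tangent of half this angle, whatever the lens; pixels are square), "cx", "cy" (the principal point, pixels), "position" and "rotation" of the camera in the world; the wrist camera has in their place "tool_from_camera" (4x4, takes a point from camera to tool coordinates, whose origin is the TCP and whose axes are the tool frame's). Camera axes: x right, y up, looking along -z (the intrinsics and any distortion apply to the point x, -y, -z); pixel columns grow to the right and rows downward; lengths in m; the calibration is good to about 2 mm. A picture is of the moment at which its call begins: read the wrist's pose just before it. camera_model takes no time and is no camera call.
A pose or a line that the arm cannot do raises manip.PlanningError and nothing moves.
- manip.close_job(): hands the job in, once; it reports no verdict.
The state is a dict: "time": time; "joint_pos": joint angles; "dq": joint speeds; "joint_efforts": joint torques, N m; "tcp_pos": TCP position; "ee_rot": TCP orientation; "contact_force": force on the tool from outside, world axes, zero at the start; "moment": the same for the moment, N m; "width": finger opening in m.
Only numpy, scipy, OpenCV 4.12 (cv2) and the standard library are available. Lean on these libraries where they do the work, as an engineer would, in place of code of your own. Each camera call takes 0.05 s, during which the arm holds its last target.

TASK

The camera module standing on the bench in front of the test jig has failed its test and belongs in the red reject box. Pull up the paddle handle recessed in the box's lid to trip the latch, raise the lid until it stands upright or leans back, and stand the module upright on the foam floor inside, lid left open. Set the module down, do not drop it, and leave the tape roll, the parts cup and the red screwdriver where they lie.

Things in the scene. Friction and masses are not known exactly. Their poses are not given: they have to be found in the camera images.
- reject_box: Red steel box, fixed: 150 mm deep (x), 156 wide (y), 108 high closed. Origin on the bench under its middle; x points away from the robot to the hinge, y left, z up. Rim 74 mm above the bench; inside 144 x 150 mm, foam floor at 24 mm. An earlier reject, a like module, stands loose inside within 35 mm of the far wall, 15 to 70 mm right of the middle; the rest is free.
- lid (a joint): Lid hinge, rad: 0 closed and latched, positive raised, 1.57 upright, stop at 1.75. The lid is a pan 33 mm deep and 150 mm from hinge to front, 0.4 kg, on friction hinges: it stays where it is left. Lifting it at the paddle takes 6 to 9 N. Latched, it has about 1 degree of play and cannot be raised; the latch snaps shut again if the lid is closed.
- paddle (a joint): Paddle pivot on the lid, rad: 0 flat in its dish, positive pulled up, stop at 0.70. A spring (3 to 5 N at the bar) returns it when let go. Raising it draws the latch bolt back; above 0.4 the bolt is free. Keep it up until the lid has begun to rise; after that it may drop back.
- paddle_grip (a point): Middle of the paddle's grip bar, a round steel bar 11 mm thick, 40 mm long (left to right), at the paddle's front edge. The pivot lies 36.5 mm behind it at the same height. Closed: 101 mm above the bench, 7 mm under the lid's top; the dark dish's floor is 17 mm below it, 28 mm are free beyond each end and 24 mm in front. Pinch the bar by its two ends, or hook it.
- lid_hinge (a point): Point on the lid's hinge line, in the middle of the box's far rim, 75 mm above the bench; the line runs left to right (the box's y).
- lid_front (a point): Middle of the lid's front face, half-way up the pan; closed, 92 mm above the bench and 150 mm in front of the hinge line; moves with the lid. Raised, the inside of the pan faces the robot (the dish bulges 27 mm into it) and can be pushed on.
- box_floor (a point): Middle of the foam floor inside the box, on its surface, 24 mm above the bench.
- module_mid (a point): Centre (half-way up) of the failed camera module, black with a pale square face and a small round lens: 21 mm thick (its x; grasp it so), 52 mm wide (y), 52 mm high (z), about 50 g. It stands upright on the bench with an edge towards the robot. The test jig's red lever, 185 mm high, stands behind it to the right.
- module: The same failed module; origin under the middle of its foot, axes as for module_mid.
- tape: Amber tape roll lying flat, 60 mm across, 18 mm high; origin under its centre. Not to be moved.
- cup: Black open cup with small brass parts, 56 mm across, 27 mm high; origin under its centre. Not to be moved.
- driver: Red-handled screwdriver, 172 mm long, 24 mm thick, lying left to right near the bench's front edge; origin under its middle. Not to be moved.
Things that resemble listed ones, but are neither listed nor needed, are in the scene too. Leave any turquoise look-alike of the module alone.

How it is judged:
By the outcome, as a careful person would: the job done as asked, in the order asked, and still so for the second after the job is handed in, with the robot touching nothing.
It also fails if it takes over 72 s, if anything falls off the work surface, if the arm or the gripper's body presses on something with over 40 N, if the wrist force passes 120 N, or if a joint passes its speed limit or range.

## Working session

There is one attempt and no reset: what is moved stays moved. The work goes in short steps, each a Python script; the robot and the scene stay as the last script left them, time stands still between calls to the robot, and variables do not carry over. Pictures are saved under pics/ and viewed, and the job is handed in when it is done.

```bash
ls; mkdir -p pics; python3 - <<'E'
from station import manip, kinematics, monitor, eyes
import cv2
s=monitor.observe(); print(s)
for n in ("scene","side","wrist"):
    f=eyes.grab_frame(n); cv2.imwrite(f"pics/{n}0.png",f[:,:,::-1]); print(n,eyes.camera_model(n))
E
```

```text
pics
{'time': 0.0, 'joint_pos': array([-1.46938557e+00,  3.13413474e-01,  1.49842655e+00,  1.38663433e-05,
        1.33101395e+00, -2.23400450e-01]), 'dq': array([ 0.00115978, -0.00104599,  0.00118334, -0.00028829,  0.00117077,
       -0.00205258]), 'joint_efforts': array([ 1.98847381e-03, -4.02209187e+01, -2.52269822e+01,  6.95942435e-02,
        3.52916855e-02, -1.03894140e-04]), 'tcp_pos': array([ 0.16750896, -0.49729849,  0.23818373]), 'ee_rot': array([ 0.96758986,  1.34637936, -0.96600989]), 'contact_force': array([ 0.13335553, -0.01034512, -0.3451774 ]), 'moment': array([-0.03206302, -0.01777879, -0.00863449]), 'width': 0.0881509311003344}
scene {'vertical_fov': 45.093033439412615, 'cx': 314.4263402228733, 'cy': 201.93608157602776, 'position': array([-0.50828118,  0.4915751 ,  0.61515568]), 'rotation': array([ 0.66854562, -1.16057741, -1.84269519])}
side {'vertical_fov': 43.84063209077604, 'cx': 319.10686940195126, 'cy': 200.6914358334315, 'position': array([ 0.05230117, -0.96595828,  0.48030331]), 'rotation': array([ 1.18098338, -0.23457697, -0.34810924])}
wrist {'vertical_fov': 60.095589047172275, 'cx': 323.20583921329035, 'cy': 196.97177132977146, 'tool_from_camera': array([[-9.07495491e-04,  2.71187045e-01, -9.62526240e-01,
        -1.46158243e-01],
       [-3.94002687e-04,  9.62526465e-01,  2.71187480e-01,
         6.91836023e-02],
       [ 9.99999511e-01,  6.25339340e-04, -7.66640002e-04,
         3.60268339e-04],
       [ 0.00000000e+00,  0.00000000e+00,  0.00000000e+00,
         1.00000000e+00]])}
```

View pics/scene0.png

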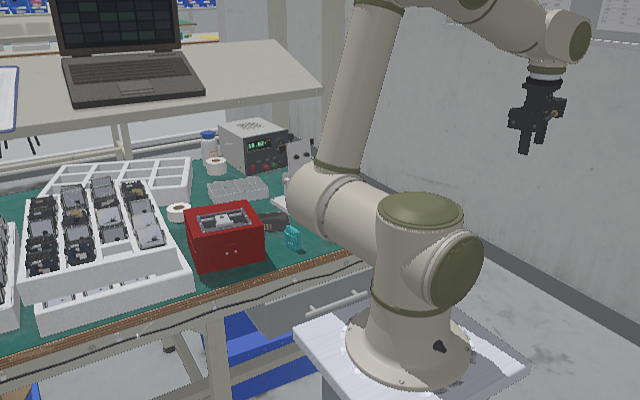

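View pics/side0.png

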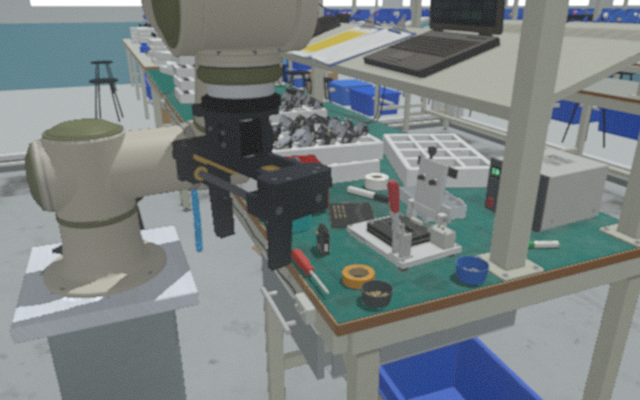

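View pics/wrist0.png

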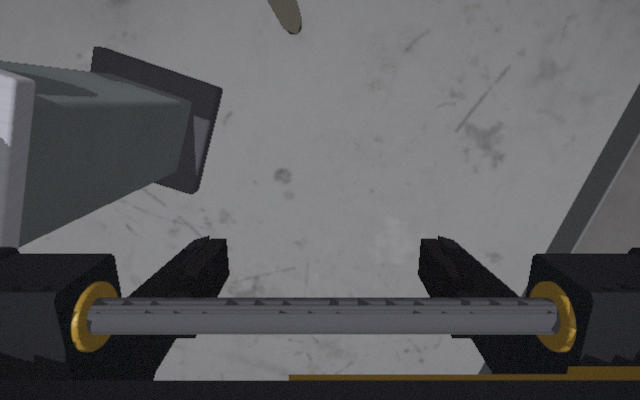

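```bash
cat > h.py <<'E'
from station import manip, kinematics, monitor, eyes
import cv2, numpy as np
from scipy.spatial.transform import Rotation as R
def campose(name,st=None):
    m=eyes.camera_model(name)
    f=200/np.tan(np.radians(m["vertical_fov"])/2)
    if name=="wrist":
        T=m["tool_from_camera"]; Rt=R.from_rotvec(st["ee_rot"]).as_matrix()
        return f,m["cx"],m["cy"],st["tcp_pos"]+Rt@T[:3,3],Rt@T[:3,:3],m
    return f,m["cx"],m["cy"],np.array(m["position"]),R.from_rotvec(m["rotation"]).as_matrix(),m
def ray(c,u,v):
    f,cx,cy,p,M,_=c
    d=M@np.array([(u-cx)/f,-(v-cy)/f,-1]); return p,d/np.linalg.norm(d)
def onz(c,u,v,z):
    p,d=ray(c,u,v); return p+d*(z-p[2])/d[2]
def proj(c,X):
    f,cx,cy,p,M,_=c; q=M.T@(np.asarray(X)-p); return np.array([cx+f*q[0]/-q[2],cy-f*q[1]/-q[2]])
def tri(a,b):
    (p,d),(q,e)=a,b
    A=np.stack([d,-e],1); s=np.linalg.lstsq(A,q-p,rcond=None)[0]
    x=p+s[0]*d;y=q+s[1]*e; return (x+y)/2,np.linalg.norm(x-y)
def ori(yaw,pitch=0):
    """tool down; jaws (z) along horizontal direction yaw; """
    z=np.array([np.cos(yaw),np.sin(yaw),0]);x=np.array([0,0,-1.]);y=np.cross(z,x)
    return R.from_matrix(np.stack([x,y,z],1))
def shot(name,fn,box=None,scale=1):
    s=monitor.observe(); f=eyes.grab_frame(name)
    cv2.imwrite("pics/"+fn+"_full.png",f[:,:,::-1])
    if box: x0,y0,x1,y1=box; f=f[y0:y1,x0:x1]
    if scale!=1: f=cv2.resize(f,None,fx=scale,fy=scale,interpolation=cv2.INTER_CUBIC)
    cv2.imwrite("pics/"+fn+".png",f[:,:,::-1]); return campose(name,s)
E
python3 - <<'E'
from h import *
print(eyes.camera_model("scene").keys())
c=campose("scene"); d=campose("side")
for u,v,z in [(222,218,.108),(185,210,.108),(243,202,.108),(265,230,.108),(192,240,.108)]: print(u,v,onz(c,u,v,z))
print("mod",onz(d,323,253,0),"tape",onz(d,359,278,.015),"cup",onz(d,376,300,0.02),"lever",onz(d,396,235,0),"driver",onz(d,306,268,.01), "turq",onz(c,292,248,0))
s=monitor.observe(); print(R.from_rotvec(s['ee_rot']).as_matrix())
E
python3 - <<'E'
import cv2
f=cv2.imread('pics/scene0.png')[170:290,160:320]
g=cv2.imread('pics/side0.png')[160:310,270:490]
cv2.imwrite('pics/c1.png',cv2.resize(f,None,fx=4,fy=4,interpolation=cv2.INTER_CUBIC))
cv2.imwrite('pics/c2.png',cv2.resize(g,None,fx=3.5,fy=3.5,interpolation=cv2.INTER_CUBIC))
E
```

```text
dict_keys(['vertical_fov', 'cx', 'cy', 'position', 'rotation'])
222 218 [0.44641762 0.17767304 0.108     ]
185 210 [0.5309654  0.23826406 0.108     ]
243 202 [0.50100808 0.10280336 0.108     ]
265 230 [0.34373998 0.11744842 0.108     ]
192 240 [0.38320222 0.26808218 0.108     ]
mod [ 0.41528847 -0.11459643  0.        ] tape [ 0.4259911  -0.25801744  0.015     ] cup [ 0.41538161 -0.34147343  0.02      ] lever [ 6.00735811e-01 -9.80677581e-02  5.55111512e-17] driver [ 0.35311359 -0.17697806  0.01      ] turq [0.40676176 0.01996001 0.        ]
[[-1.05984227e-04  9.47721625e-01  3.19098275e-01]
 [ 9.18870458e-04  3.19098235e-01 -9.47721200e-01]
 [-9.99999572e-01  1.92766480e-04 -9.04652784e-04]]
```

View pics/c1.png

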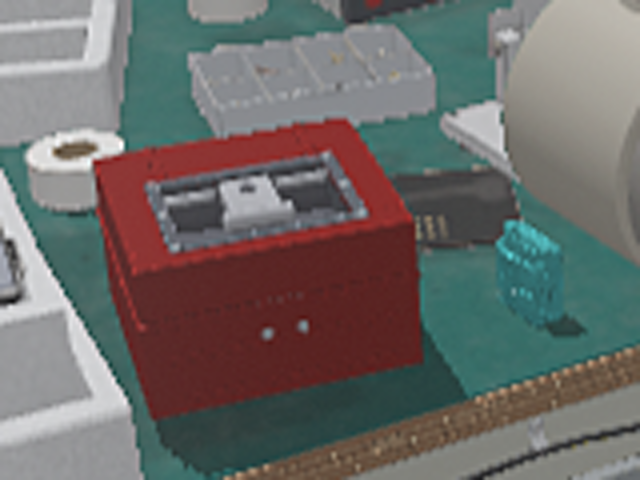

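View pics/c2.png

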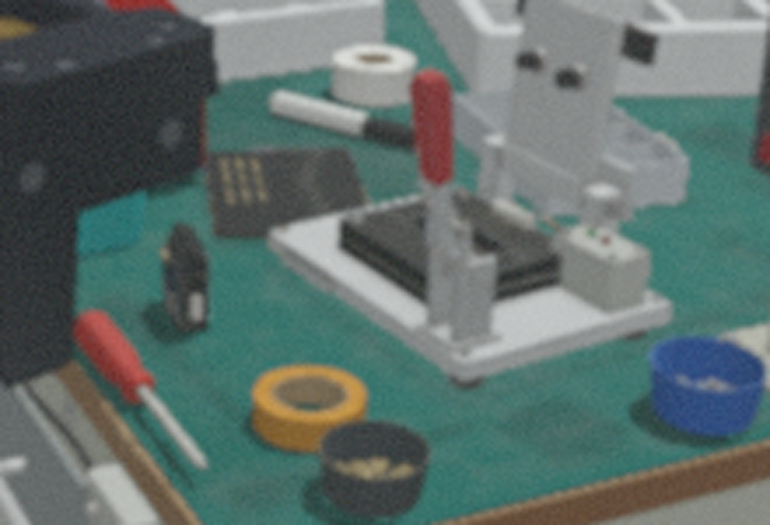

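Candidates for the module are the black upright at side (323,238), the turquoise look-alike at side (300,225) and scene (292,236), and the modules in the trays at scene (40-150,180-260), which are neither listed nor needed. The description fits the black one, so next I'll take wrist close-ups of it and of the box.

```bash
python3 - <<'E'
from h import *
o=ori(np.radians(-95)).as_rotvec()
manip.movep([0.36,-0.13,0.25],o)
c=shot("wrist","w1"); print(monitor.observe()['time'],monitor.observe()['tcp_pos'])
np.save("c1.npy",np.r_[monitor.observe()['tcp_pos'],monitor.observe()['ee_rot']])
manip.movep([0.38,0.17,0.30],ori(np.radians(-102)).as_rotvec())
s=monitor.observe();np.save("c2.npy",np.r_[s['tcp_pos'],s['ee_rot']])
c=shot("wrist","w2"); print(monitor.observe()['time'])
E
```

```text
1.7333 [ 0.36001044 -0.13063756  0.24996134]
2.95
```

View pics/w1.png

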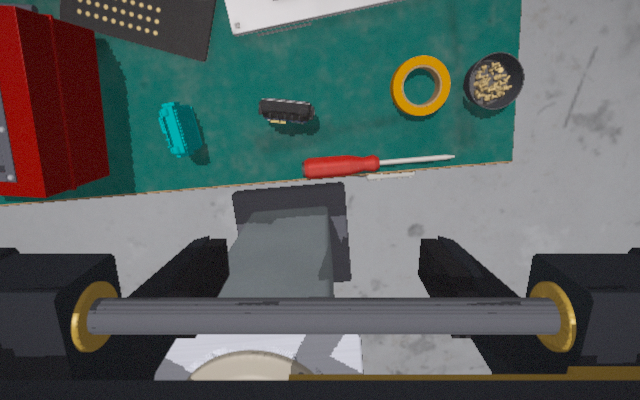

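View pics/w2.png

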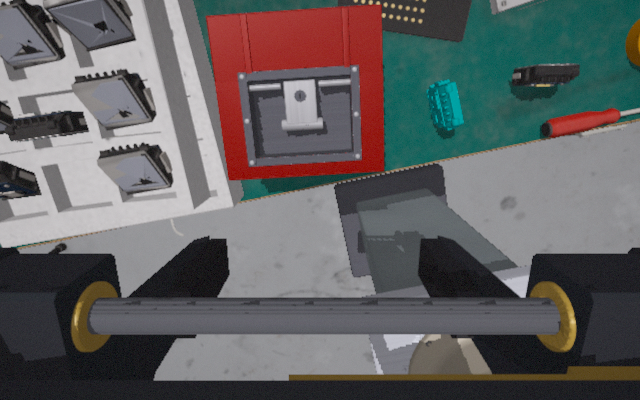

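```bash
python3 - <<'E'
from h import *
a=np.load("c1.npy");c1=campose("wrist",dict(tcp_pos=a[:3],ee_rot=a[3:]))
a=np.load("c2.npy");c2=campose("wrist",dict(tcp_pos=a[:3],ee_rot=a[3:]))
for u in(240,320,400): print(u,onz(c1,u,0,.15),onz(c1,u,0,.185))
g=cv2.imread('pics/w1.png')[80:140,240:340]
cv2.imwrite('pics/c3.png',cv2.resize(g,None,fx=7,fy=7,interpolation=cv2.INTER_CUBIC))
g=cv2.imread('pics/w2.png')[0:190,195:395]
cv2.imwrite('pics/c4.png',cv2.resize(g,None,fx=3,fy=3,interpolation=cv2.INTER_CUBIC))
for im,c,box in((cv2.imread('pics/w1.png'),c1,(240,80,340,140)),):
    x0,y0,x1,y1=box
    hsv=cv2.cvtColor(im,cv2.COLOR_BGR2HSV)[y0:y1,x0:x1]
    print(hsv[::6,10:80:7,2])
E
```

```text
240 [ 0.49472491 -0.09008513  0.15      ] [ 0.48539813 -0.09679976  0.185     ]
320 [ 0.49023219 -0.14086364  0.15      ] [ 0.48154433 -0.14035702  0.185     ]
400 [ 0.485738   -0.19165887  0.15      ] [ 0.47768925 -0.18392862  0.185     ]
[[112 107 108 105 106 108 106 109 108 106]
 [108 107 109 104 106 107 109 111 109 105]
 [104 106 106 107 106 112 109 107 109 107]
 [109 104 111 132  97 100 107 107 109 106]
 [109 105  65  62  62  63  56  66 112 105]
 [109 104  56  55  61  57  63  66  62  67]
 [110 110  44  40  42  61  71  72  42  53]
 [111 111 109 157 168 189  81  90  69  63]
 [112 111 111 107  61  63  65  61  62  64]
 [108 102 103  99  96  84  56  80  86  71]]
```

View pics/c3.png

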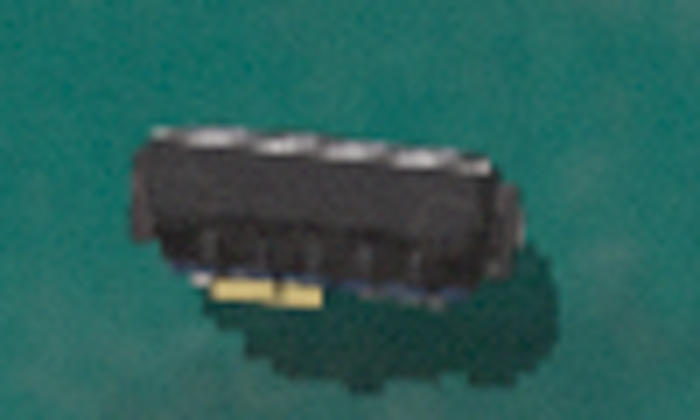

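View pics/c4.png

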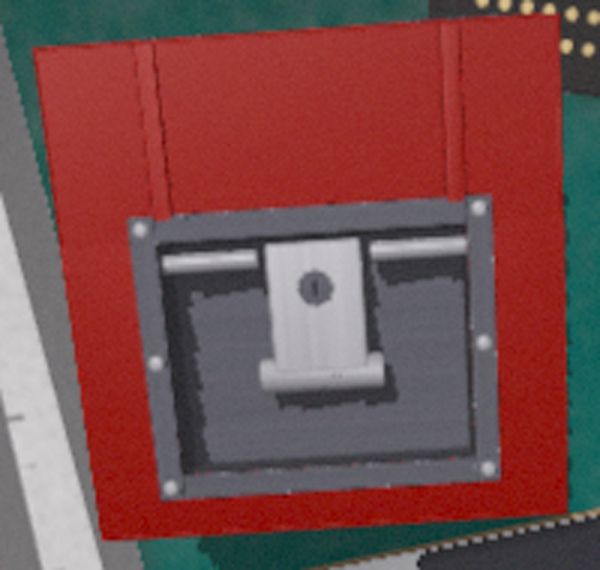

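```bash
python3 - <<'E'
from h import *
a=np.load("c1.npy");c1=campose("wrist",dict(tcp_pos=a[:3],ee_rot=a[3:]))
a=np.load("c2.npy");c2=campose("wrist",dict(tcp_pos=a[:3],ee_rot=a[3:]))
d=campose("side")
print("lever top",onz(d,393,181,.185),onz(d,395,210,.13))
px=dict(FL=(102,541),FR=(568,515),BR=(557,14),BL=(35,48))
P={k:onz(c2,195+u/3,v/3,.108) for k,(u,v) in px.items()}
for k in P: print(k,P[k])
for a_,b in(("FL","FR"),("BL","BR"),("FL","BL"),("FR","BR")): 
    v=P[b]-P[a_]; print(a_,b,np.linalg.norm(v),np.degrees(np.arctan2(v[1],v[0])))
print("ctr",sum(P.values())/4)
e1=onz(c2,195+262/3,377.5/3,.101);e2=onz(c2,195+383/3,370/3,.101);print("bar",e1,e2,(e1+e2)/2,np.linalg.norm(e1-e2),np.degrees(np.arctan2(*(e2-e1)[1::-1])))
m=lambda u,v,z=.052:onz(c1,240+u/7,80+v/7,z)
print("mod",m(150,133),m(492,165),m(325,205),m(165,260),m(490,285))
v=m(492,165)-m(150,133);print(np.linalg.norm(v),np.degrees(np.arctan2(v[1],v[0])))
print("from w2",onz(c2,545,75,.052))
print("driver",onz(c1,305,167,.012),onz(c1,378,161,.012),onz(c1,454,157,.012))
E
```

```text
lever top [ 0.50220046 -0.23318796  0.185     ] [ 0.50607045 -0.23938773  0.13      ]
FL [0.39170806 0.26236933 0.108     ]
FR [0.36786665 0.1088007  0.108     ]
BR [0.51598339 0.0877358  0.108     ]
BL [0.53924274 0.23976728 0.108     ]
FL FR 0.15540829523999192 -98.82467600382961
BL BR 0.15380041518559273 -98.6982576766594
FL BL 0.14925593864067302 -8.709893510812716
FR BR 0.1496071444095277 -8.094222194771048
ctr [0.45370021 0.17466828 0.108     ]
bar [0.43226438 0.19815563 0.101     ] [0.42634751 0.1590227  0.101     ] [0.42930595 0.17858916 0.101     ] 0.039577710974094786 -98.59794530296169
mod [ 0.43498549 -0.07871294  0.052     ] [ 0.42664792 -0.12489135  0.052     ] [ 0.42338345 -0.10143628  0.052     ] [ 0.41799575 -0.07847131  0.052     ] [ 0.41063817 -0.12302875  0.052     ]
0.046925049013644464 -100.2345614487844
from w2 [ 0.42304833 -0.08522025  0.052     ]
driver [ 0.35822705 -0.11072834  0.012     ] [ 0.35777213 -0.19296781  0.012     ] [ 0.35476719 -0.277826    0.012     ]
```

```bash
python3 - <<'E'
from h import *
g=cv2.imread('pics/w2.png')[40:150,480:640]
cv2.imwrite('pics/c5.png',cv2.resize(g,None,fx=4.5,fy=4.5,interpolation=cv2.INTER_CUBIC))
E
```

```text
(no output)
```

View pics/c5.png

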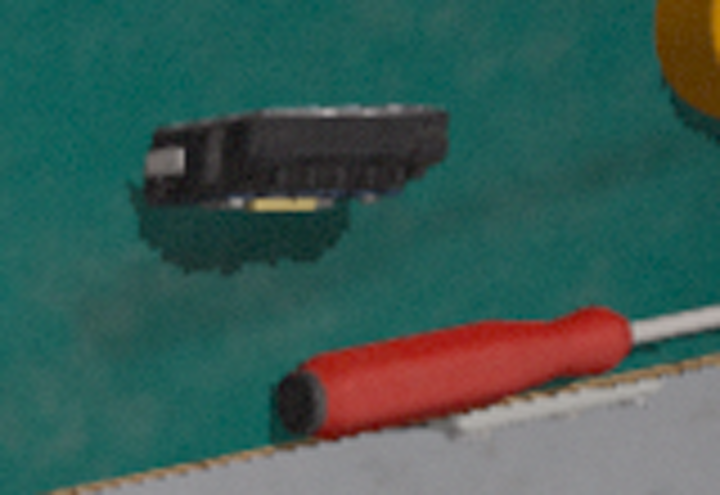

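Module: black upright at w1 pixel (287,109), about (0.423,-0.101). It stands upright, with thickness along yaw -10°. Box: yaw -8.6°, with the bar at w2 pixel (302,124), i.e. (0.429,0.179). The module is clear of the lever. Next I'll grip the paddle.

```bash
cat >> h.py <<'E'
BY=np.radians(-8.6)
U=np.array([np.cos(BY),np.sin(BY),0]); V=np.array([-np.sin(BY),np.cos(BY),0])
C=np.array([0.4537,0.1747,0]); C=C+V*(np.array([.4293,.1786,0])-C).dot(V)*0.5
H=C+U*.075+np.array([0,0,.075])
OB=ori(BY-np.pi/2).as_rotvec()
def bar(th,ph):
    x=-.0632-.0365*np.cos(ph); z=.026+.0365*np.sin(ph)
    return H+U*(x*np.cos(th)+z*np.sin(th))+np.array([0,0,-x*np.sin(th)+z*np.cos(th)])
def say(*a):
    s=monitor.observe(); print(*a,"t",round(s['time'],2),"tcp",s['tcp_pos'].round(4),"F",s['contact_force'].round(1),"w",round(s['width'],4))
E
python3 - <<'E'
from h import *
print(bar(0,0),C,H)
B=bar(0,0)+U*(np.array([.4293,.1786,0])-bar(0,0)).dot(U)*0.5
manip.move_gripper(.052)
manip.movep(B+[0,0,.06],OB); say("above")
print(manip.movel(B+[0,0,-.009],vel=.08,stop_force=8)); say("down")
manip.move_gripper(0,grip_force=35); say("grip")
shot("wrist","w3"); 
E
```

```text
[0.42929323 0.1784961  0.101     ] [0.45371551 0.17480258 0.        ] [0.52787224 0.16358743 0.075     ]
above t 4.28 tcp [0.4297 0.1786 0.1621] F [0.6 0.2 0.1] w 0.052
False
down t 5.29 tcp [0.4296 0.1786 0.0925] F [ 0.  -0.2 -0.1] w 0.0518
grip t 5.64 tcp [0.4295 0.1794 0.0924] F [-0.   5.9  0.3] w 0.0392
```

View pics/w3.png

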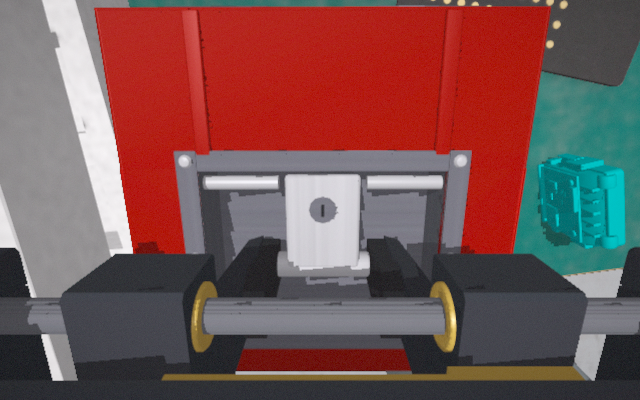

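The bar is gripped by both ends: width is 39 mm and the fingers show at either end of the bar (280/368,265). Now the pull and lift.

```bash
python3 - <<'E'
from h import *
off=monitor.observe()['tcp_pos']-bar(0,0)
for ph in(.2,.4,.6): manip.movel(bar(0,ph)+off,vel=.06); say("ph",ph)
for th in(.06,.15,.3,.45): manip.movel(bar(th,.6)+off,vel=.1); say("th",th)
shot("scene","s3",(150,120,330,290),3.5)
E
```

```text
ph 0.2 t 5.97 tcp [0.43   0.1795 0.0992] F [ 1.6  3.4 -8.3] w 0.039
ph 0.4 t 6.24 tcp [0.4318 0.1791 0.1061] F [-2.1  5.2 -6.3] w 0.0395
ph 0.6 t 6.52 tcp [0.4346 0.1787 0.1124] F [-4.2  5.7 -5.2] w 0.0395
th 0.06 t 6.77 tcp [0.4374 0.1783 0.1179] F [-4.9  5.5 -5.5] w 0.0392
th 0.15 t 7.02 tcp [0.4422 0.1776 0.126 ] F [-7.   6.2 -2.6] w 0.0389
th 0.3 t 7.33 tcp [0.4521 0.1761 0.1384] F [-8.1  5.2 -0.5] w 0.0393
th 0.45 t 7.63 tcp [0.4638 0.1743 0.1491] F [-8.8  4.4  2.6] w 0.0394
```

View pics/s3.png

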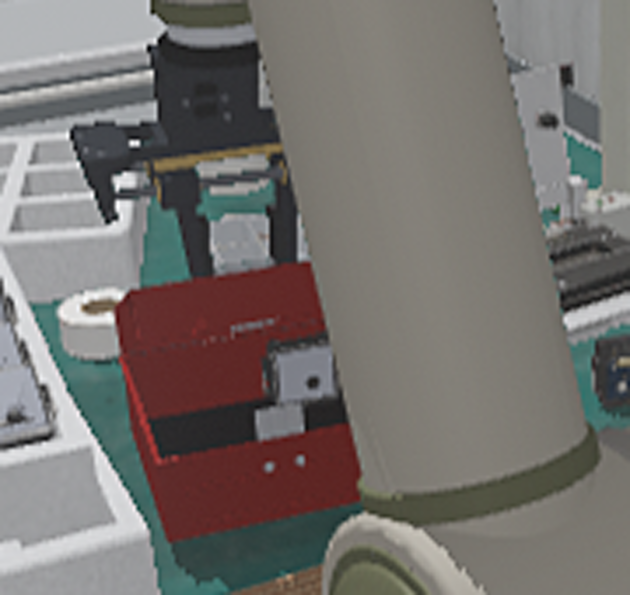

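The lid is off the latch and rising (front edge around crop row 340). The earlier reject is visible inside at crop (300,370), at the back right. I'll continue the lift.

```bash
python3 - <<'E'
from h import *
off=monitor.observe()['tcp_pos']-bar(.45,.6)
for th in(.62,.8,.95,1.1): manip.movel(bar(th,.6)+off,vel=.1); say("th",th)
shot("scene","s4",(150,80,330,290),2.8)
shot("side","d4",(200,60,460,300),2.5)
E
```

```text
th 0.62 t 8.0 tcp [0.4779 0.1723 0.1586] F [-4.5  3.6 -0.7] w 0.0394
th 0.8 t 8.34 tcp [0.4953 0.1696 0.1657] F [-2.3  4.1 -3.8] w 0.039
th 0.95 t 8.65 tcp [0.5111 0.1673 0.17  ] F [0.6 3.8 1.1] w 0.0394
th 1.1 t 8.96 tcp [0.5266 0.165  0.1719] F [-1.3  3.1  6.9] w 0.039
```

View pics/s4.png

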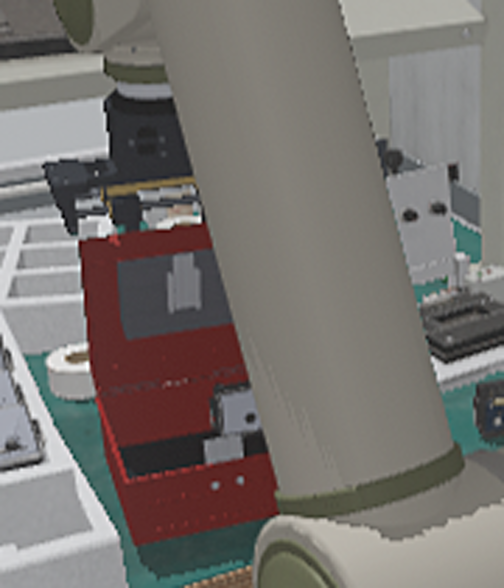

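View pics/d4.png

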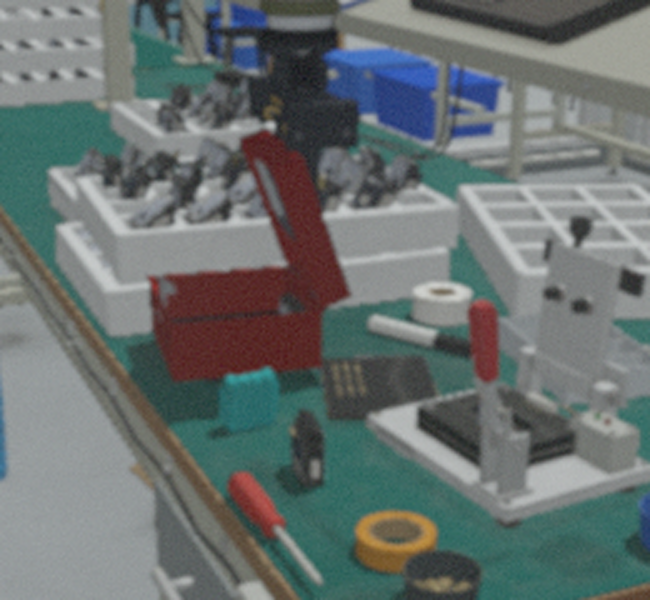

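The lid stands at about 1.1 rad. I'll release, go round to the inside and push it upright.

```bash
python3 - <<'E'
from h import *
manip.move_gripper(.053)
p=monitor.observe()['tcp_pos']
manip.movel(p+[0,0,.10],vel=.2); say("up")
manip.move_gripper(0,grip_force=20)
q=H+U*-.13; q[2]=.272; manip.movel(q,ori=OB,vel=.25)
q[2]=.178; print(manip.movel(q,vel=.2,stop_force=10)); say("down")
for x in(-.07,-.03,0.004):
    r=H+U*x; r[2]=.178
    print(manip.movel(r,vel=.08,stop_force=30)); say(x)
shot("side","d5",(200,60,460,300),2.5)
E
```

```text
up t 10.12 tcp [0.5257 0.1647 0.2695] F [ 0.2 -1.1 -0.8] w 0.0528
False
down t 12.26 tcp [0.4003 0.1829 0.1786] F [-0.4  0.8  0.3] w 0.0002
False
-0.07 t 13.16 tcp [0.4584 0.1741 0.178 ] F [-1.3 -0.4 -0.5] w 0.0004
False
-0.03 t 13.81 tcp [0.498  0.168  0.1778] F [ 0.4 -0.6 -0.5] w 0.0004
False
0.004 t 14.38 tcp [0.5318 0.163  0.178 ] F [0.2 0.1 1.1] w 0.0004
```

View pics/d5.png

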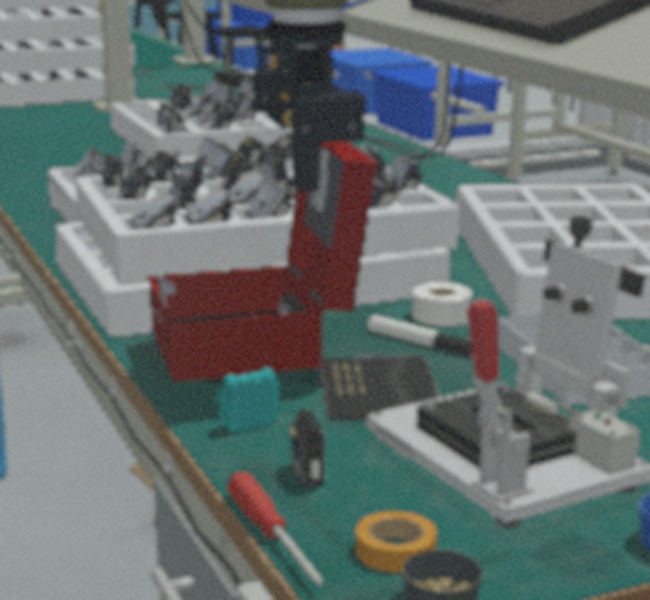

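```bash
python3 - <<'E'
from h import *
r=H+U*.011; r[2]=.178
print(manip.movel(r,vel=.05,stop_force=20)); say("push")
r=H+U*-.10; r[2]=.178; manip.movel(r,vel=.25); r[2]=.25; manip.movel(r,vel=.25)
# view of module from above, jaws along module x
manip.move_gripper(.088)
manip.movep([0.36,-0.12,0.20],ori(np.radians(-100)).as_rotvec()); say()
s=monitor.observe();np.save("c6.npy",np.r_[s['tcp_pos'],s['ee_rot']])
shot("wrist","w6"); shot("scene","s6",(150,80,330,290),2.8); say()
E
```

```text
False
push t 14.72 tcp [0.5378 0.1622 0.1777] F [-6.2  0.8  1.3] w 0.0005
t 18.27 tcp [ 0.3604 -0.1195  0.2002] F [ 0.5 -0.3  0.2] w 0.088
t 18.37 tcp [ 0.3605 -0.1194  0.2001] F [ 0.  -0.2 -0.6] w 0.088
```

View pics/w6.png

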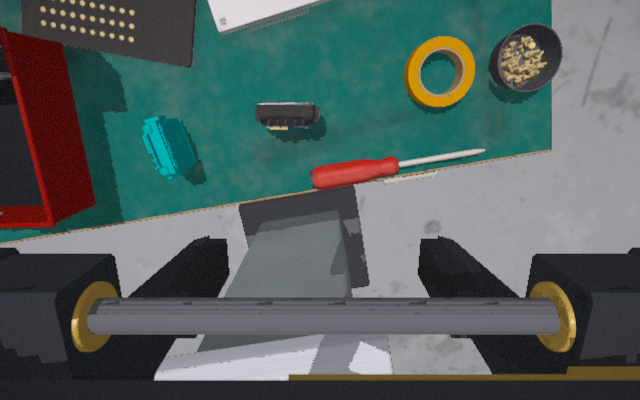

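View pics/s6.png

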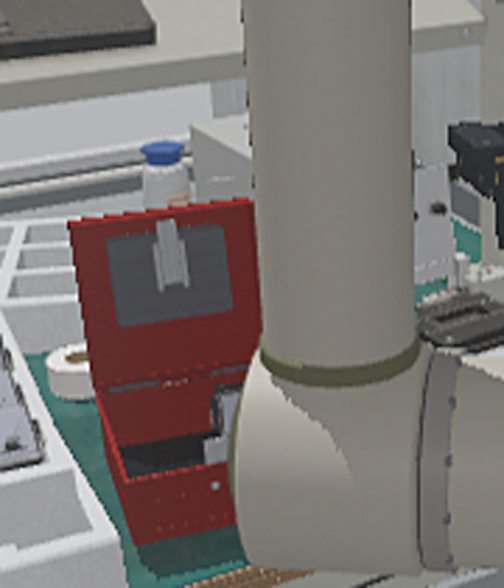

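```bash
python3 - <<'E'
from h import *
g=cv2.imread('pics/w6.png')[85:145,235:345]
cv2.imwrite('pics/c7.png',cv2.resize(g,None,fx=7,fy=7,interpolation=cv2.INTER_CUBIC))
E
```

```text
(no output)
```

View pics/c7.png

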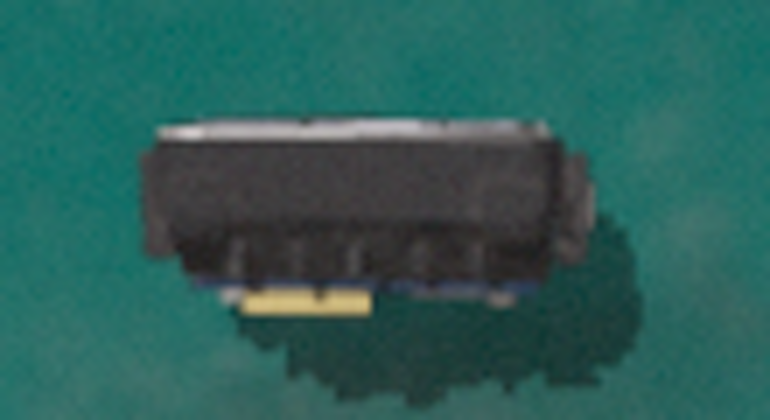

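```bash
python3 - <<'E'
from h import *
a=np.load("c6.npy");c=campose("wrist",dict(tcp_pos=a[:3],ee_rot=a[3:]))
m=onz(c,235+362/7,85+207/7,.05); print(m)
yaw=np.radians(-10)
n=monitor.observe()['joint_pos']
for k in (0,np.pi):
    o=ori(yaw+k).as_rotvec()
    for t in ([*m[:2],.09],[*m[:2],.012]): print(k,kinematics.solve_ik(t,o))
    for t in ([*(C-.02*U+.025*V)[:2],.09],[*(C-.02*U+.025*V)[:2],.038]): print(' box',[kinematics.solve_ik(t,ori(BY+k+d).as_rotvec()) is not None for d in(0,)],kinematics.solve_ik(t,ori(BY+k).as_rotvec()))
E
```

```text
[ 0.42220216 -0.10028193  0.05      ]
0 [-0.50452072  0.31134847  1.94280493  0.          0.88743926 -0.32998779]
0 [-0.50452072  0.46762878  1.99213356  0.          0.68183031 -0.32998779]
 box [True] [ 1.89804082e-01  4.01205220e-01  1.80556002e+00 -4.44089210e-16
  9.34827414e-01  3.39902398e-01]
 box [True] [ 1.89804082e-01  4.91388857e-01  1.84047897e+00 -4.44089210e-16
  8.09724828e-01  3.39902398e-01]
3.141592653589793 [-0.50452072  0.31134847  1.94280493  0.          0.88743926  2.81160486]
3.141592653589793 [-0.50452072  0.46762878  1.99213356  0.          0.68183031  2.81160486]
 box [True] [ 1.89804082e-01  4.01205220e-01  1.80556002e+00 -4.44089210e-16
  9.34827414e-01 -2.80169026e+00]
 box [True] [ 1.89804082e-01  4.91388857e-01  1.84047897e+00 -4.44089210e-16
  8.09724828e-01 -2.80169026e+00]
```

```bash
python3 - <<'E'
from h import *
m=np.array([0.4222,-0.1003,0]); o=ori(np.radians(-10)).as_rotvec()
manip.move_gripper(.040)
manip.movep(m+[0,0,.13],o)
print(manip.movel(m+[0,0,.013],vel=.1,stop_force=5)); say("down")
manip.move_gripper(0,grip_force=12); say("grip")
shot("side","d7",(270,160,490,310),3.5)
manip.movel(m+[0,0,.033],vel=.1); say("lift")
shot("wrist","w7")
E
```

```text
False
down t 21.82 tcp [ 0.4225 -0.1004  0.0134] F [ 0.  -0.2 -0.6] w 0.0403
grip t 22.23 tcp [ 0.4223 -0.1004  0.0132] F [-0.3 -0.7  2.8] w 0.0207
lift t 22.63 tcp [ 0.4223 -0.1004  0.033 ] F [ 0.9 -0.5  0.5] w 0.0206
```

View pics/d7.png

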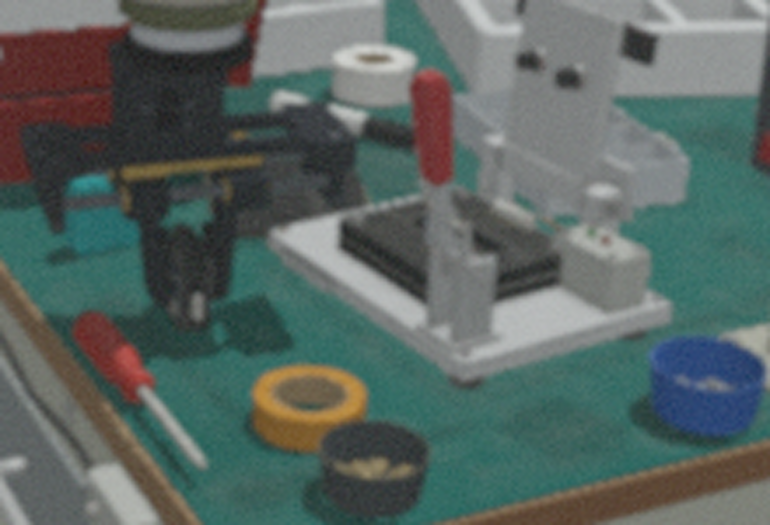

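View pics/w7.png

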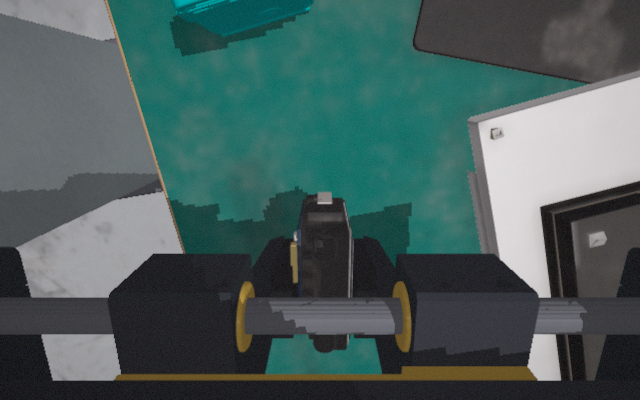

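The module is gripped (20.6 mm), centred between the pads and lifted. Next I'll carry it over to the box.

```bash
python3 - <<'E'
from h import *
m=np.array([0.4222,-0.1003,0])
T=C-.028*U+.030*V; T[2]=0
manip.movel(m+[0,0,.17],vel=.2)
manip.movel(T+[0,0,.17],ori=ori(BY).as_rotvec(),vel=.2); say("over")
shot("wrist","w8")
shot("side","d8",(200,60,460,300),2.5)
E
```

```text
over t 25.21 tcp [0.4305 0.2081 0.17  ] F [ 0.1  0.  -0.5] w 0.0212
```

View pics/w8.png

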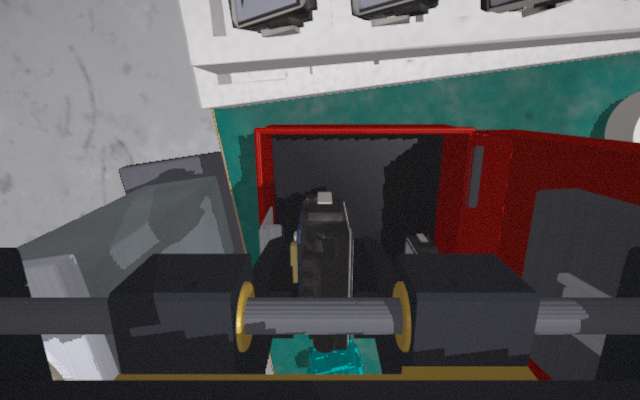

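View pics/d8.png

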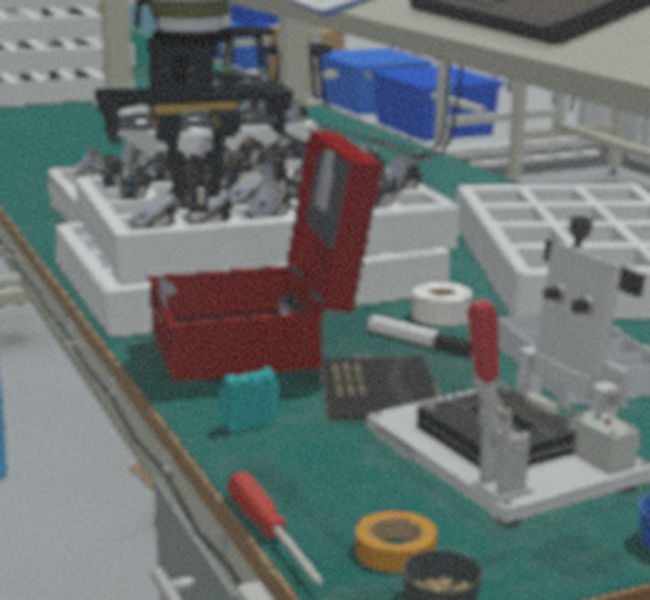

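```bash
python3 - <<'E'
from h import *
c=campose("wrist",monitor.observe())
for n,u,v,z in(("keeper",262,207,.07),("keeper",283,222,.07),("keeper",268,243,.07),("rim FL",258,128,.074),("rim BL",475,128,.074),("reject",408,236,.076),("reject",430,236,.076)):
    p=onz(c,u,v,z)-C; print(n,(p@U).round(4),(p@V).round(4))
g=cv2.imread('pics/w8.png')[110:270,220:520]
cv2.imwrite('pics/c8.png',cv2.resize(g,None,fx=2.6,fy=2.6,interpolation=cv2.INTER_CUBIC))
E
```

```text
keeper -0.0737 0.0213
keeper -0.0584 0.0094
keeper -0.0705 -0.0077
rim FL -0.0729 0.0796
rim BL 0.0767 0.0794
reject 0.0352 0.0004
reject 0.0516 0.0004
```

View pics/c8.png

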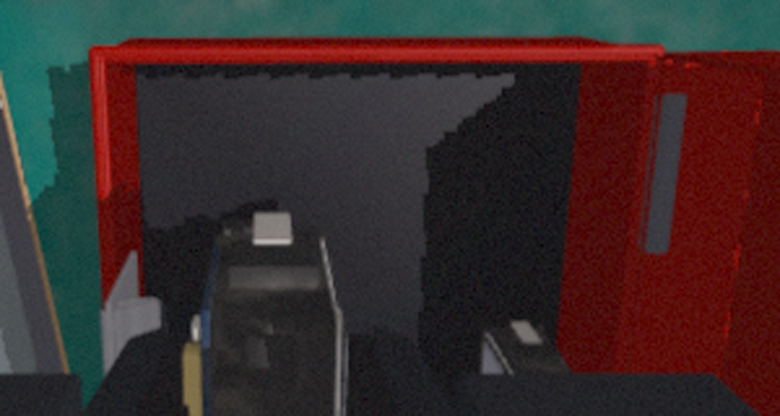

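The latch keeper sticks into the box at the front middle (crop (135,315), reaching about x=-58 mm, y up to +21 mm). I'll shift the placing spot to y=+40 mm, x=-24 mm to clear it.

```bash
python3 - <<'E'
from h import *
T=C-.024*U+.040*V; T[2]=0
manip.movel(T+[0,0,.17],vel=.1)
print(manip.movel(T+[0,0,.045],vel=.1,stop_force=6)); say("near")
shot("wrist","w9")
print(manip.movel(T+[0,0,.034],vel=.015,stop_force=2.5)); say("touch")
E
```

```text
False
near t 26.97 tcp [0.4363 0.218  0.0455] F [ 1.3  0.4 -0.8] w 0.021
True
touch t 27.57 tcp [0.4359 0.218  0.0369] F [ 0.4 -1.4  3. ] w 0.0212
```

View pics/w9.png

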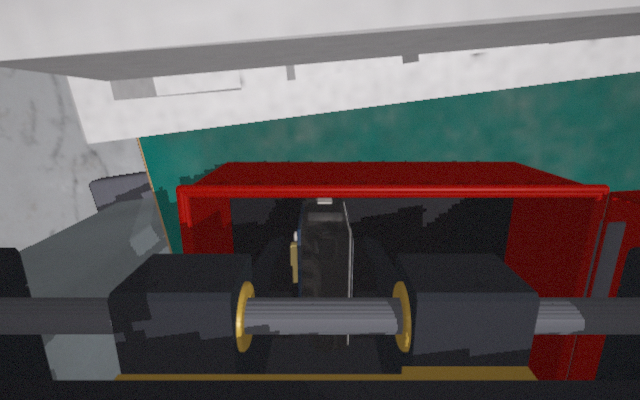

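Contact came at TCP z = 0.0369, exactly where the foot should meet the foam (0.037 expected). Releasing.

```bash
python3 - <<'E'
from h import *
manip.wait(.3)
manip.move_gripper(.030); say("open"); manip.wait(.2)
p=monitor.observe()['tcp_pos']
print(manip.movel(p+[0,0,.07],vel=.08,stop_force=8)); 
manip.movel(p+[0,0,.20],vel=.2); say("up")
shot("wrist","w10")
q=p-U*.08; q[2]=.33; 
manip.movep(q-V*.03,OB); shot("wrist","w11")
say()
shot("side","d10",(200,60,460,300),2.5);shot("scene","s10",(150,80,330,290),2.8)
E
```

```text
open t 28.21 tcp [0.4354 0.2178 0.0366] F [0.  0.1 0.3] w 0.0301
False
up t 30.23 tcp [0.4351 0.2177 0.2356] F [-0.1  0.1 -0.8] w 0.0303
t 31.73 tcp [0.352  0.2001 0.3296] F [-0.4  0.2 -0.4] w 0.0298
```

View pics/w10.png

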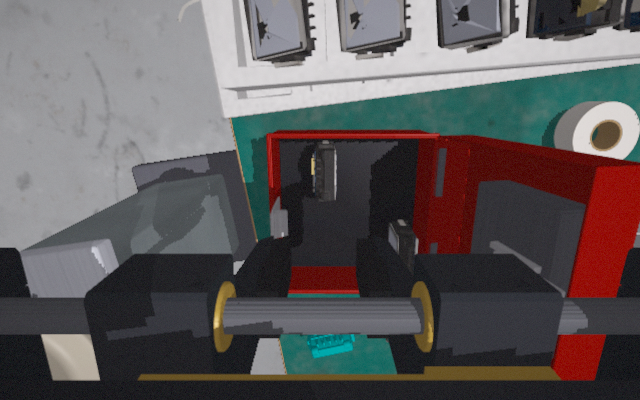

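View pics/w11.png

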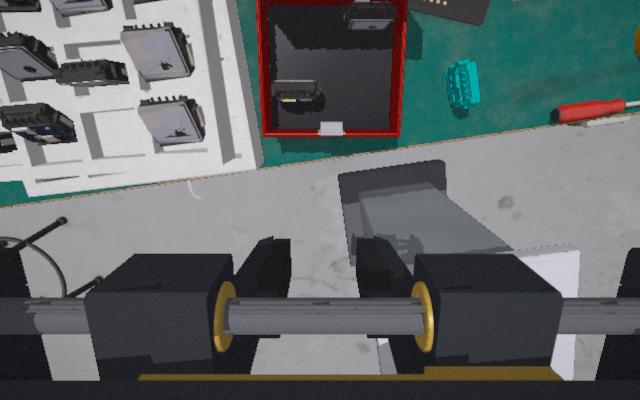

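View pics/d10.png

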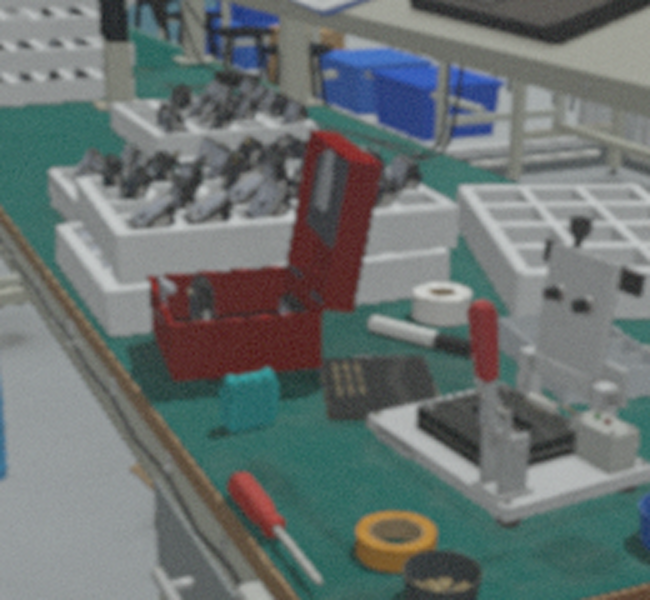

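View pics/s10.png

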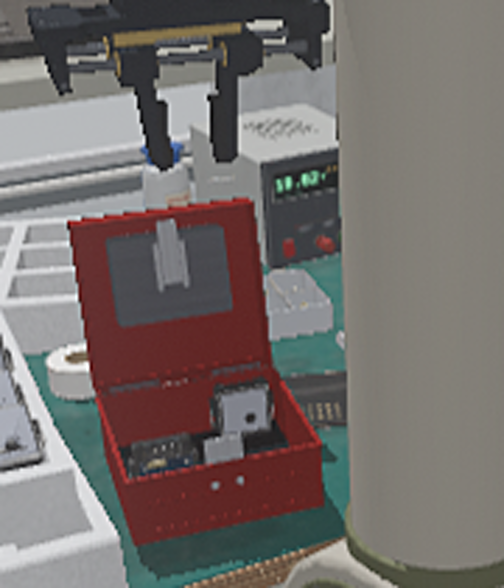

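The module stands upright inside, front left: edge-on from above at w11 (297,90) and visible at scene crop (165,455). The earlier reject is still upright at the back right, and the lid leans back. The tape, cup and driver look unmoved, and the gripper is clear.

```bash
python3 - <<'E'
from h import *
manip.close_job(); say("done")
E
```

```text
the job is handed in; nothing more can be done
the job is handed in; nothing more can be done
```

The failed module now stands upright on the foam at the front left of the reject box, with the lid left open. I handed the job in soon after 31.7 s on the robot clock, against the 72 s limit.

- **Lid:** I pinched the paddle bar by its ends, pulled it up to trip the latch and raised the lid by the bar. I then pushed it from inside until it leaned back past upright. The last pictures show it still there.
- **Module:** I picked it up by its 21 mm thickness and moved the placing spot slightly to clear the latch keeper inside the front wall. I lowered it until it touched at the expected foam height (TCP 36.9 mm, 37 expected), then let go.
- **Last checks:** the wrist, side and scene views show the module upright and the earlier reject still standing. The tape roll, parts cup and screwdriver look unmoved, the turquoise look-alike is still standing, and the gripper is clear of everything.
- **Disagreements:**
  - The module's broad face, not an edge as described, was towards the robot, so I went by what I measured.
  - The force sensor read near zero for most of the lid push, so I judged the lid's position from the pictures.

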